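# Change over bottle and vial, then crack open the sealed dry keeper and hold it ajar

### The job

The tall bottle and the short vial stand in the wrong order for loading: make them change places in the two end pockets of the rack (the middle pocket is free for parking and ends up empty), both standing upright right down in their pockets. Then take the lid of the dry keeper by its bar handle, pull it free of its sticking seal without letting it fly open, and finish while still gripping the handle, holding the lid still and ajar with its front edge about 3 cm up. Never tip the bottle or the vial over, and leave everything else where it is.

Things in the scene. Friction and masses are not known exactly. Their poses are not given: they have to be found in the camera images.
- rack: White plastic rack block fixed to the worktop, 76 x 220 x 24 mm high, with three round pockets 36 mm across (with a 2 mm chamfer) and 14 mm deep in a row along its own y axis, 70 mm apart. Origin: centre of its underside. The pocket floors are 10 mm above the worktop.
- rack_hole0 (a point): Centre of the mouth (24 mm above the worktop) of the end pocket at the rack's -y end.
- rack_hole1 (a point): Centre of the mouth of the rack's middle pocket, empty at the start.
- rack_hole2 (a point): Centre of the mouth of the end pocket at the rack's +y end.
- bottle: The tall one: slim white plastic bottle with paper band and ribbed grey cap, 92 mm high; body 29 mm across up to 66 mm above its foot, cap 24 mm across from 77 to 92 mm. 50 g. Starts upright in one end pocket, down on its floor. Origin: centre of its foot; z up along its axis.
- vial: The short one: white vial with white cap, 29 mm across and 55 mm high (straight body up to 48 mm). 28 g. Starts upright in the other end pocket, down on its floor. Origin: centre of its foot; z up along its axis.
- keeper: Dry keeper fixed to the worktop: white gasketed box 160 (x) x 180 (y) x 80 mm high, its front (towards the robot) is its -x side. Lid on top 166 x 186 x 11 mm with a clear window, upper face 92 mm above the worktop when shut. Origin: centre of its underside; z up.
- lid_hinge (a point): Point on the lid's hinge axis, which runs along the keeper's y axis at its rear upper edge, 84 mm behind the keeper's centre and 81 mm above the worktop.
- lid_angle (a joint): Opening angle of the lid: 0 shut, growing as the front edge rises (to 1.3 rad at most). The front edge is 167 mm from the hinge axis, so 0.18 rad is 30 mm up. The sticking seal holds it shut: lifting at the handle takes up to about 17 to 20 N, greatest in the first 1 to 4 mm of lift, then falling off; after about 9 mm (0.06 rad) it has let go and only the weight of the lid is left (2 to 5 N at the handle; lid about 0.5 kg). Let go, the lid falls shut.
- keeper_lid: The lid with its handle. Origin on the hinge axis, turns with the lid; its x axis points from the handle to the hinge.
- lid_handle (a point): Middle of the bar of the lid's handle. Steel bar handle over the front edge of the lid, fixed to it: bar 96 mm long (along the keeper's y axis), 14 mm wide, 12 mm high, on two posts 82 mm apart; 25 mm clear under the bar. This point is 123 to 124 mm above the worktop when the lid is shut, 148 mm from the hinge axis horizontally.
- marker: Bystander: black marker pen lying behind the rack, 135 mm long, 16 mm thick. Origin: under its middle.
- calculator: Bystander: pocket calculator lying near the front edge, 112 x 68 x 12 mm. Origin: centre of its underside.
- tape_roll: Bystander: roll of brown tape lying flat, 96 mm across, 24 mm high. Origin: centre of its underside.
- date_stamp: Bystander: hand date stamp standing on its foot, 25 x 36 x 70 mm. Origin: centre of its underside.
- gel_bottle: Bystander: pump bottle of hand gel at the back, 60 x 77 x 173 mm. Origin: under its middle.
- flat_carton: Bystander: medicine carton at the back, 43 x 99 x 60 mm. Origin: centre of its underside.
- tall_carton: Bystander: tall medicine carton with its flap up at the back, 93 x 64 x 159 mm. Origin: under its middle.
Mind the look-alikes: they are no part of the job. What is shaped like the vial but red is not meant.

How it is judged:
By the outcome, as a careful person would: the job done as asked, in the order asked, and still so for the second after the job is handed in, while the arm keeps its last pose, push and grip.
It also fails if it takes over 58 s, if anything falls off the work surface, if the arm or the gripper's body presses on something with over 40 N, if the wrist force passes 120 N, or if a joint passes its speed limit or range.

### The arm

A 6-joint arm with a two-finger parallel gripper is mounted at the origin on a cart in front of the work surface, level with it; the furniture and walls round the work are solid. World frame = base frame: x ahead of the robot, y to its left, z up, the work surface at z = 0. Lengths are in m, angles in rad, forces in N, time in s.
With the tool pointing down it reaches from about 0.225 to 0.725 m from the base axis. Payload 3.1 kg.
Tool frame: the origin (TCP) lies midway between the tips of the shut fingers; the grasp point (between the pads) lies 19 mm behind it; y points along the fingers, z is the direction in which the jaws open and shut, and the axes are right-handed (so a half turn about y gives the same grasp; the last joint's range is limited). The gripper opens to 85 mm and grips with 20 to 120 N. Pads are 22 mm wide; open, the fingers measure 114 mm over their backs; the gripper's body (76 mm by 85 mm) begins 54 mm behind the grasp point. The pads swing forward as they close: fully open they stand 13 mm farther back than shut.
Start: joints at [1.001, 0.048, 0.099, 1.622, 0, 1.443], TCP at [0.224, 0.475, 0.231] pointing down, gripper open.
Joint ranges: [-2.91, 2.91], [-0.99, 1.94], [-1.21, 1.42], [-2.12, 2.29], [-1.49, 1.47], [-3.14, 3.14]. Speed limits (rad/s): [2.79, 2.79, 3.14, 3.14, 3.14, 3.14].

### API

Orientations are given as a rotation vector (axis times angle).
In Python, from cell import sensors, capture, calibration, robot, look_for gives the robot as it stands.
- The arm moves only by the tool carry_out, never from a script. Its argument "series" is text: rows parted by semicolons, each of 5 numbers parted by spaces: the shift along the tool's x, y, z in mm, then the turn about the tool's y in degrees, then the closure, from 0 (fully open) to 1 (shut). In form: x y z spin gripper; .... A call has 1 to 12 rows; each row shifts and turns the pose as measured when the row begins, along the tool's axes as they then stand; what a row does not reach is not made up. A row lasts 1/12 s, in which the tool goes at most 41.7 mm and 7.16 degrees, less where a joint would pass 70% of its speed; a pose out of reach is approached as far as the arm can. A call with a gripper value outside its range is refused whole. The fingers move at their own pace and stop on an object; the grip force is fixed at half the most. Time passes only in rows, so rows that do not move let the fingers close. It gives the time, the measured TCP pose, the force and the opening at its end, in the units of the state.
- sensors.sense(): the state, without advancing time (a new reading comes with each control period).
- capture(name): name is "scene" or "top" or "wrist"; returns the picture (400x640x3 uint8, red, green, blue); there is no depth.
- calibration(name): a dict with "mtx" (3x3 intrinsics, pixels), "R" (3x3) and "t" (3): a world point X has camera coordinates R X + t. Camera axes: x right, y down, z forward; pixel columns grow to the right and rows downward; lengths in m; the calibration is good to about 2 mm. A picture is of the moment at which its call begins: read the wrist's pose just before it. calibration takes no time and is no camera call; for the wrist camera it gives the pose at the moment of the call.
- robot.finish_job(): hands the job in, once; it reports no verdict.
Trained networks look in the newest picture that a camera, given by its name, has taken for a name from the list of things; names that differ only in an ending like _2 or _b are one class to them, and where a whole thing is asked for, a point or a joint stands for the part that bears it (a point fixed in the world has none). Each returns a list of dicts, best first, with "conf" (0 to 1); they miss things now and then, are a little off and sometimes report something else, mostly with a low value. They report only what shows in the picture. A call takes as long as a camera call. They do not tell look-alikes from the thing itself.
- look_for(target, camera): "location" ([column, row] in pixels, amid what is visible of it).
The state is a dict: "t": time; "joints": joint angles; "qd": joint speeds; "joint_torque": joint torques, N m; "ee_pos": TCP position; "tcp_rot": TCP orientation; "contact_force": force on the tool from outside, world axes, zero at the start; "moment": the same for the moment, N m; "finger_gap": finger opening in m.
Only numpy, scipy, OpenCV 4.12 (cv2) and the standard library are available. Lean on these libraries where they do the work, as an engineer would, in place of code of your own. Each camera call takes 0.05 s, during which the arm holds its last target.

## Working session

There is one attempt and no reset: what is moved stays moved. The work goes in short steps, Python scripts to look and compute and a tool call to move; the robot and the scene stay as the last step left them, time stands still between calls to the robot, and variables do not carry over. Pictures are saved under pics/ and viewed, and the job is handed in when it is done.

Besides the shell and the picture viewer there is one more tool, called after "Call:" as name(argument=value, ...) on one line, values as JSON. carry_out: Moves the arm, as the interface text tells. Its arguments: {"type":"object","properties":{"series":{"type":"string"}},"required":["series"]}

```bash
ls; mkdir -p pics
python3 - <<'E'
from cell import sensors,capture,calibration
import cv2
print(sensors.sense())
for n in ("scene","top"):
    cv2.imwrite(f"pics/{n}0.png",capture(n)[:,:,::-1]); c=calibration(n); print(n,c)
E
```

```text
pics
{'t': 0.0, 'joints': array([1.00118075e+00, 4.87477251e-02, 9.75876837e-02, 1.62201882e+00,
       3.62391874e-05, 1.44300336e+00]), 'qd': array([ 0.00037601,  0.00025452, -0.00093559,  0.00046409,  0.00272887,
        0.0004349 ]), 'joint_torque': array([-1.28375996e-03, -3.38778949e+01,  3.20016325e+01,  2.02201609e-02,
       -2.14488332e-04, -3.32090366e-06]), 'ee_pos': array([0.2241441 , 0.47406097, 0.23011367]), 'tcp_rot': array([-1.5451167 ,  0.34727219, -0.34593063]), 'contact_force': array([ 0.04457805, -0.02078142,  0.20712181]), 'moment': array([-0.00843515,  0.0167783 , -0.02673618]), 'finger_gap': 0.08554461327023039}
scene {'mtx': array([[431.12796927,   0.        , 318.68685385],
       [  0.        , 431.12796927, 204.71613612],
       [  0.        ,   0.        ,   1.        ]]), 'R': array([[ 0.56502319, -0.82497199, -0.01303903],
       [-0.54046139, -0.35812855, -0.76134448],
       [ 0.62341823,  0.43722438, -0.64821645]]), 't': array([-0.40836946,  0.34611235,  0.91452272])}
top {'mtx': array([[378.17850472,   0.        , 321.4319524 ],
       [  0.        , 378.17850472, 192.2169649 ],
       [  0.        ,   0.        ,   1.        ]]), 'R': array([[ 0.02349578, -0.99971085,  0.00511589],
       [-0.99689959, -0.02381349, -0.07499417],
       [ 0.07509432, -0.00333798, -0.99717085]]), 't': array([-0.14268825,  0.60516447,  1.00359143])}
```

View pics/scene0.png

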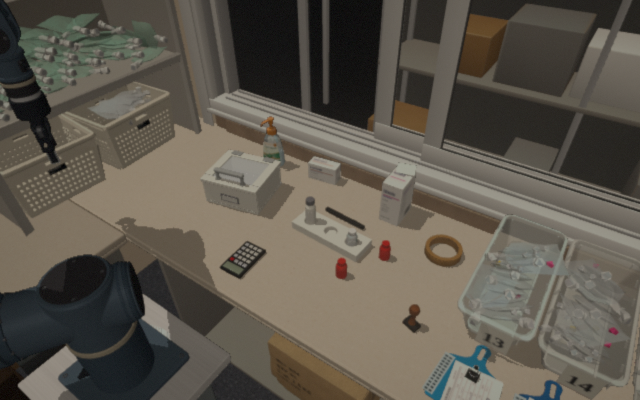

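View pics/top0.png

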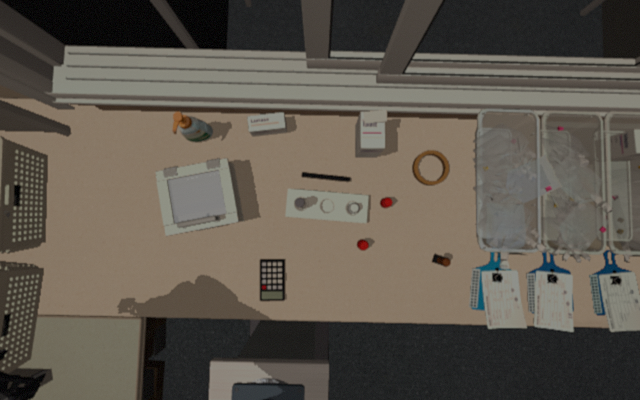

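The scene shows the bottle in the left pocket (top px 302,203) and the white vial in the right one (354,208). The red look-alikes are at (387,202) and (363,244), and the keeper is at (197,196). Next I'll check this in enlarged crops.

Run:
```python
import cv2,numpy as np
t=cv2.imread("pics/top0.png"); s=cv2.imread("pics/scene0.png")
def enh(a): return np.clip(a.astype(float)*1.3,0,255).astype(np.uint8)
cv2.imwrite("pics/topc.png",cv2.resize(t[150:250,270:410],None,fx=5,fy=5,interpolation=cv2.INTER_CUBIC))
cv2.imwrite("pics/topk.png",cv2.resize(t[145:245,145:250],None,fx=5.5,fy=5.5,interpolation=cv2.INTER_CUBIC))
```

```text
(no output)
```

View pics/topc.png

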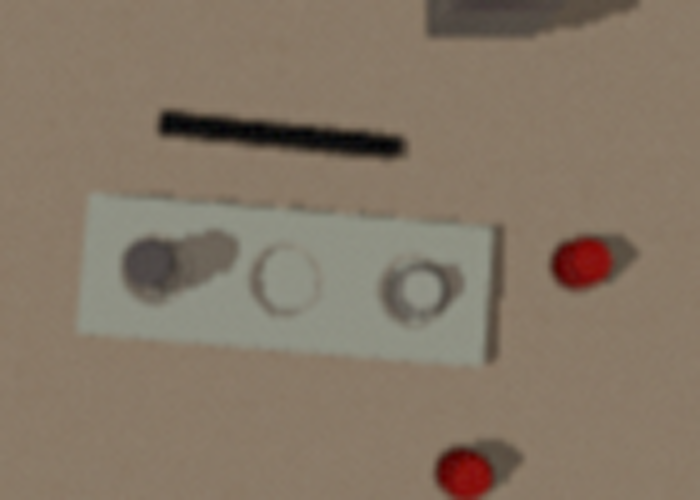

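View pics/topk.png

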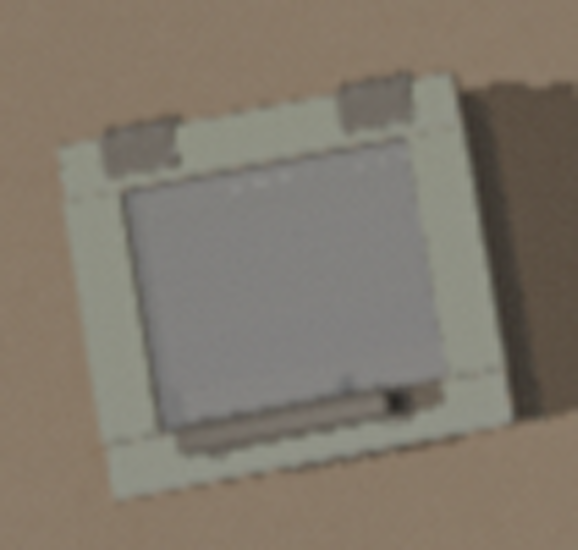

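```bash
cat > h.py <<'E'
import numpy as np, cv2
from cell import sensors,capture,calibration,robot,look_for
from scipy.spatial.transform import Rotation as R
def ray(c,px,z):
    d=c["R"].T@np.linalg.inv(c["mtx"])@np.array([px[0],px[1],1.]); o=-c["R"].T@c["t"]
    return o+d*(z-o[2])/d[2]
def proj(c,X):
    p=c["mtx"]@(c["R"]@np.asarray(X,float)+c["t"]); return p[:2]/p[2]
E
python3 - <<'E'
from h import *
c=calibration("top")
def up(k,f,o): return [(k[0]+.5)/f-.5+o[0],(k[1]+.5)/f-.5+o[1]]
def fit(pts,z,dx,dy):
    P=np.array([ray(c,p,z)[:2] for p in pts]); 
    # order: +x+y, +x-y, -x-y, -x+y
    M=np.array([[dx,dy],[dx,-dy],[-dx,-dy],[-dx,dy]])/2
    m=P.mean(0);A=P-m
    th=np.arctan2((M[:,0]*A[:,1]-M[:,1]*A[:,0]).sum(),(M*A).sum())
    r=np.array([[np.cos(th),-np.sin(th)],[np.sin(th),np.cos(th)]])
    print("c",m,"yaw",np.degrees(th),"sizes",np.linalg.norm(P[0]-P[1]),np.linalg.norm(P[2]-P[3]),np.linalg.norm(P[1]-P[2]),np.linalg.norm(P[3]-P[0]),"res",np.abs(M@r.T-A).max())
    return m,th,r
m,th,r=fit([up(k,5,(270,150)) for k in [(90,195),(495,227),(487,365),(77,332)]],.024,.076,.22)
for i in (-1,0,1): print("hole",i+1,m+r@[0,.07*i])
print("bottle cap",ray(c,up((152,264),5,(270,150)),.092+.010)); print("vial cap",ray(c,up((417,291),5,(270,150)),.065)); print("hole1 mouth",ray(c,up((286,280),5,(270,150)),.024))
for k in [(582,262),(466,470)]: print("red",ray(c,up(k,5,(270,150)),.05))
m,th,r=fit([up(k,5.5,(145,145)) for k in [(60,148),(457,75),(513,420),(113,498)]],.092,.166,.186)
print("handle", m+r@[-(.148-.084+.0),0])
for k in [(160,122),(405,147)]: print("marker",ray(c,up(k,5,(270,150)),.012))
for k in [(180,440),(440,395)]: print("bar",ray(c,up(k,5.5,(145,145)),.129))
for n in ["bottle","vial","rack_hole1","lid_handle","rack","keeper"]:
    capture("top"); print(n,look_for(n,"top")[:2])
s=sensors.sense(); print(R.from_rotvec(s["tcp_rot"]).as_matrix())
E
```

```text
c [ 0.57260844 -0.14435015] yaw -3.1902335423013692 sizes 0.2204235703771217 0.2219501502144258 0.07479733819691768 0.07448374634852564 res 0.0010744797191353517
hole 0 [ 0.56871284 -0.21424166]
hole 1 [ 0.57260844 -0.14435015]
hole 2 [ 0.57650403 -0.07445863]
bottle cap [ 0.57563268 -0.07508836  0.102     ]
vial cap [ 0.56660806 -0.21107767  0.065     ]
hole1 mouth [ 0.57235441 -0.14368175  0.024     ]
red [ 0.58452074 -0.29928496  0.05      ]
red [ 0.47406289 -0.2396715   0.05      ]
c [0.58545218 0.18693484] yaw 11.927234210908262 sizes 0.1854207252843532 0.18484670599159955 0.16178296350099283 0.1631878453982746 res 0.0022472678999906903
handle [0.52283389 0.17370801]
marker [ 0.65819295 -0.07257687  0.012     ]
marker [ 0.64759996 -0.20775717  0.012     ]
bar [0.51375192 0.21795285 0.129     ]
bar [0.53613097 0.10487087 0.129     ]
bottle [{'location': [300.3, 202.9], 'conf': 0.46}]
vial [{'location': [370.0, 134.6], 'conf': 0.59}, {'location': [363.7, 243.7], 'conf': 0.58}]
rack_hole1 [{'location': [327.9, 205.7], 'conf': 0.95}, {'location': [198.9, 197.5], 'conf': 0.47}]
lid_handle [{'location': [196.9, 196.4], 'conf': 0.6}, {'location': [193.7, 125.4], 'conf': 0.54}]
rack [{'location': [328.1, 205.6], 'conf': 0.77}, {'location': [199.3, 195.7], 'conf': 0.16}]
keeper [{'location': [197.8, 195.6], 'conf': 0.73}, {'location': [198.0, 195.6], 'conf': 0.57}]
[[ 9.04004582e-01  8.63670234e-06  4.27522765e-01]
 [-4.27522764e-01  8.65402172e-05  9.04004579e-01]
 [-2.91902945e-05 -9.99999996e-01  8.19251398e-05]]
```

Call:
carry_out(series="0 0 0 7 0;0 0 0 7 0;0 0 0 7 0;0 0 0 7 0;0 0 0 7 0;0 0 0 7 0;0 0 0 7 0;0 0 0 7 0;0 0 0 7 0;0 0 0 5 0")

```text
t: 1.53
ee_pos: [0.2246, 0.4747, 0.2318]
tcp_rot: [-1.164, 1.276, -1.276]
contact_force: [-1.1, -0.6, -0.5]
finger_gap: 0.0856
```

```bash
cat >> h.py <<'E'
def go(x,y,z,yaw=None):
    s=sensors.sense(); M=R.from_rotvec(s["tcp_rot"]).as_matrix()
    d=M.T@(np.array([x,y,z])-s["ee_pos"])*1000
    yz=np.degrees(np.arctan2(M[1,2],M[0,2]))
    print("t %.2f"%s["t"],"pos",s["ee_pos"].round(4),"yaw %.2f"%yz,"tool down",M[:,1].round(3),"gap %.4f"%s["finger_gap"],"F",s["contact_force"].round(1))
    print("  tool shift",d.round(1), "" if yaw is None else "spin %.1f"%(yz-yaw),"joints",s["joints"].round(2))
E
python3 -c "
from h import *
go(.569,-.214,.2,-3.2)"
```

```text
t 1.53 pos [0.2246 0.4747 0.2318] yaw -5.23 tool down [ 0.001  0.001 -1.   ] gap 0.0856 F [-1.1 -0.6 -0.5]
  tool shift [654.5  31.5 405.8] spin -2.0 joints [ 1.    0.05  0.1   1.62 -0.    2.66]
```

Call:
carry_out(series="34 1.6 21 -2 0;34 1.6 21 0 0;34 1.6 21 0 0;34 1.6 21 0 0;34 1.6 21 0 0;34 1.6 21 0 0;34 1.6 21 0 0;34 1.6 21 0 0;34 1.6 21 0 0;34 1.6 21 0 0;34 1.6 21 0 0;34 1.6 21 0 0")

```text
t: 2.53
ee_pos: [0.459, 0.0441, 0.2111]
tcp_rot: [-1.179, 1.237, -1.238]
contact_force: [1.2, 0.9, -0.1]
finger_gap: 0.0852
```

```bash
python3 -c "
from h import *
go(.569,-.214,.2,-3.2)"
```

```text
t 2.53 pos [0.459  0.0441 0.2111] yaw -2.35 tool down [ 0.008  0.007 -1.   ] gap 0.0852 F [ 1.2  0.9 -0.1]
  tool shift [253.5  10.3 120.4] spin 0.8 joints [-0.05 -0.13 -0.11  1.58  0.01  1.56]
```

Call:
carry_out(series="36 1 17 0.8 0;36 1 17 0 0;36 1 17 0 0;36 1 17 0 0;36 1 17 0 0;36 1 17 0 0;30 1 14 0 0;7 1 4 0 0;0 0 0 0 0")

```text
t: 3.28
ee_pos: [0.5694, -0.2364, 0.2001]
tcp_rot: [-1.164, 1.252, -1.26]
contact_force: [-0.9, -0.6, 0.5]
finger_gap: 0.0857
```

```bash
python3 -c "
from h import *
go(.569,-.214,.2,-3.2)
cv2.imwrite('pics/w1.png',capture('wrist')[:,:,::-1]); c=calibration('wrist');print(c)
for n,p in dict(vial=[.5687,-.2142,.065],bot=[.5765,-.0745,.102],h1=[.5726,-.1443,.024]).items(): print(n,proj(c,p))
"
```

```text
t 3.28 pos [ 0.5694 -0.2364  0.2001] yaw -3.84 tool down [ 0.012  0.004 -1.   ] gap 0.0857 F [-0.9 -0.6  0.5]
  tool shift [-22.3   0.2  -1.9] spin -0.6 joints [-0.51  0.28  0.29  1.58  0.01  1.13]
{'mtx': array([[339.224915  ,   0.        , 326.44143997],
       [  0.        , 339.224915  , 196.11713564],
       [  0.        ,   0.        ,   1.        ]]), 'R': array([[ 0.99779354, -0.06540424,  0.01141676],
       [-0.06560723, -0.94491422,  0.32067556],
       [-0.01018568, -0.32071702, -0.94712029]]), 't': array([-0.58594466, -0.21671553,  0.28207349])}
vial [321.95563713 159.27386108]
bot [318.64039402 -56.32882799]
h1 [320.90112644  71.38164221]
```

View pics/w1.png

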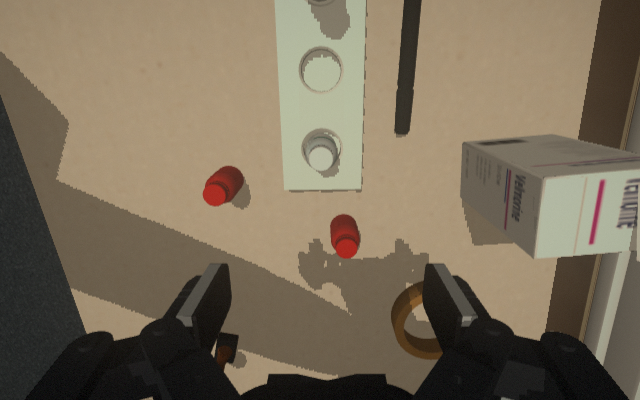

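The wrist picture shows the white vial's cap at (321,154) in the end pocket, with the red look-alikes at (223,187) and (344,235). The free pocket's mouth is at (321,70).

```bash
python3 -c "
from h import *
c=calibration('wrist')
im=cv2.imread('pics/w1.png'); cv2.imwrite('pics/w1c.png',cv2.resize(im[40:200,260:390],None,fx=4,fy=3.75,interpolation=cv2.INTER_CUBIC))
print(ray(c,(321,154),.065),ray(c,(321,70),.024)); print(proj(c,[.5687,-.2142,.024]))
g=cv2.cvtColor(im,cv2.COLOR_BGR2GRAY)
go(.5685,-.212,.12,-3.2)
"
```

```text
[ 0.56821842 -0.20969278  0.065     ] [ 0.57276795 -0.14316353  0.024     ]
[322.00344374 149.87322844]
t 3.33 pos [ 0.569  -0.2357  0.2   ] yaw -3.81 tool down [ 0.011  0.004 -1.   ] gap 0.0854 F [-0.1 -0.5 -0.1]
  tool shift [-23.2  80.1  -3. ] spin -0.6 joints [-0.51  0.27  0.29  1.58  0.01  1.13]
```

View pics/w1c.png

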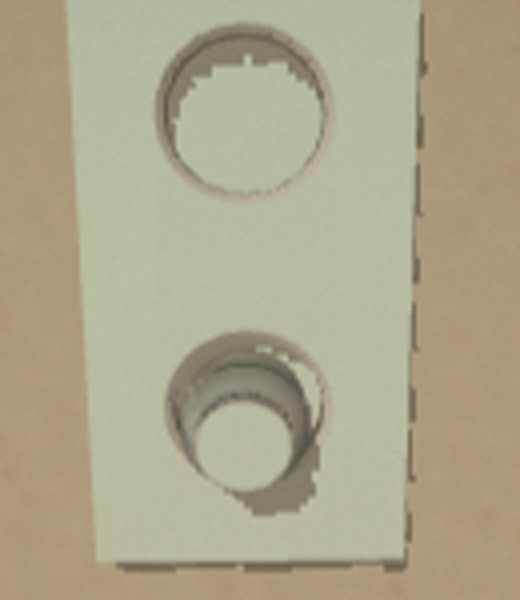

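Call:
carry_out(series="-21 0 -1 -0.6 0;0 30 0 0 0;0 30 0 0 0;0 20 0 0 0;0 0 0 0 0")

```text
t: 3.75
ee_pos: [0.5706, -0.2064, 0.1226]
tcp_rot: [-1.169, 1.235, -1.249]
contact_force: [-1.0, 0.8, -0.7]
finger_gap: 0.0853
```

```bash
python3 -c "
from h import *
go(.5687,-.2137,.03,-3.2)"
```

```text
t 3.75 pos [ 0.5706 -0.2064  0.1226] yaw -2.83 tool down [ 0.017  0.005 -1.   ] gap 0.0853 F [-1.   0.8 -0.7]
  tool shift [ 8.  92.6 -3.1] spin 0.4 joints [-0.46  0.25  0.11  1.42  0.01  1.16]
```

Call:
carry_out(series="7 15 -2 0.4 0;0 15 0 0 0;0 15 0 0 0;0 15 0 0 0;0 10 0 0 0;0 0 0 0 0")

```text
t: 4.25
ee_pos: [0.5701, -0.2036, 0.0588]
tcp_rot: [-1.167, 1.229, -1.248]
contact_force: [-1.2, 0.2, 1.0]
finger_gap: 0.0852
```

```bash
python3 -c "
from h import *
go(.5687,-.2137,.03,-3.2)"
```

```text
t 4.25 pos [ 0.5701 -0.2036  0.0588] yaw -2.60 tool down [ 0.022  0.005 -1.   ] gap 0.0852 F [-1.2  0.2  1. ]
  tool shift [10.3 28.7 -1.6] spin 0.6 joints [-0.46  0.26 -0.    1.29  0.01  1.15]
```

Call:
carry_out(series="10 0 -2 0.6 0;0 0 0 0 0;0 0 0 0 0")

```text
t: 4.5
ee_pos: [0.5686, -0.2132, 0.0623]
tcp_rot: [-1.161, 1.233, -1.257]
contact_force: [-0.1, -0.0, 0.3]
finger_gap: 0.0854
```

```bash
python3 -c "
from h import *
go(.5687,-.2137,.03,-3.2)"
```

```text
t 4.50 pos [ 0.5686 -0.2132  0.0623] yaw -3.12 tool down [ 0.025  0.004 -1.   ] gap 0.0854 F [-0.1 -0.   0.3]
  tool shift [ 0.7 32.3 -0.7] spin 0.1 joints [-0.48  0.26  0.    1.29  0.02  1.15]
```

Call:
carry_out(series="0 8 0 0 0;0 8 0 0 0;0 8 0 0 0;0 8 0 0 0;0 0 0 0 0")

```text
t: 4.92
ee_pos: [0.5719, -0.2151, 0.0312]
tcp_rot: [-1.158, 1.227, -1.263]
contact_force: [-0.5, 0.1, -1.0]
finger_gap: 0.0855
```

```bash
python3 -c "
from h import *
go(.5687,-.2137,.03,-3.2)
cv2.imwrite('pics/w2.png',capture('wrist')[:,:,::-1])"
```

```text
t 4.92 pos [ 0.5719 -0.2151  0.0312] yaw -3.18 tool down [ 0.032  0.001 -1.   ] gap 0.0855 F [-0.5  0.1 -1. ]
  tool shift [-1.2  1.1 -3.3] spin 0.0 joints [-0.48  0.29 -0.03  1.22  0.02  1.15]
```

View pics/w2.png

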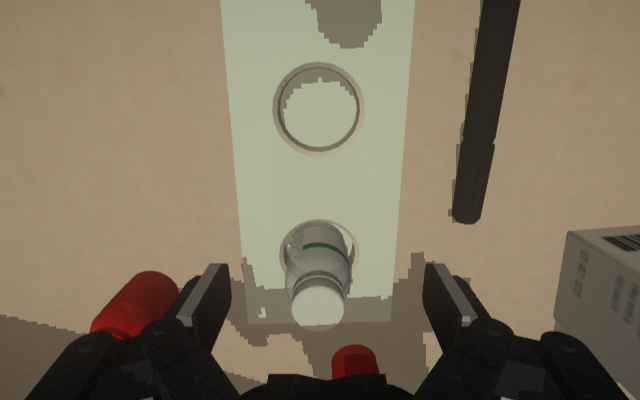

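The vial's cap is at (318,305), between the open pads at (228,268) and (425,268). I'll centre on it and close.

Call:
carry_out(series="-1 1 -3 0 0;0 0 0 0 0;0 0 0 0 1;0 0 0 0 1;0 0 0 0 1;0 0 0 0 1;0 0 0 0 1;0 0 0 0 1")

```text
t: 5.63
ee_pos: [0.5694, -0.214, 0.0317]
tcp_rot: [-1.157, 1.226, -1.264]
contact_force: [0.4, 0.4, -0.2]
finger_gap: 0.0274
```

```bash
python3 -c "
from h import *
go(.5687,-.2137,.03,-3.2)"
```

```text
t 5.63 pos [ 0.5694 -0.214   0.0317] yaw -3.17 tool down [ 0.033  0.    -0.999] gap 0.0274 F [ 0.4  0.4 -0.2]
  tool shift [-0.3  1.7 -0.8] spin 0.0 joints [-0.48  0.28 -0.04  1.22  0.02  1.15]
```

Call:
carry_out(series="0 -10 0 0 1;0 -10 0 0 1;0 -10 0 0 1;0 -10 0 0 1;0 0 0 0 1;0 0 0 0 1")

```text
t: 6.13
ee_pos: [0.5686, -0.2143, 0.0774]
tcp_rot: [-1.157, 1.224, -1.266]
contact_force: [1.0, 0.3, 0.0]
finger_gap: 0.0275
```

```bash
python3 -c "
from h import *
go(.5730,-.1437,.07,-3.2)
cv2.imwrite('pics/w3.png',capture('wrist')[:,:,::-1])"
```

```text
t 6.13 pos [ 0.5686 -0.2143  0.0774] yaw -3.16 tool down [ 0.035 -0.001 -0.999] gap 0.0275 F [1.  0.3 0. ]
  tool shift [-70.7   7.5   0.2] spin 0.0 joints [-0.48  0.25  0.01  1.31  0.02  1.15]
```

View pics/w3.png

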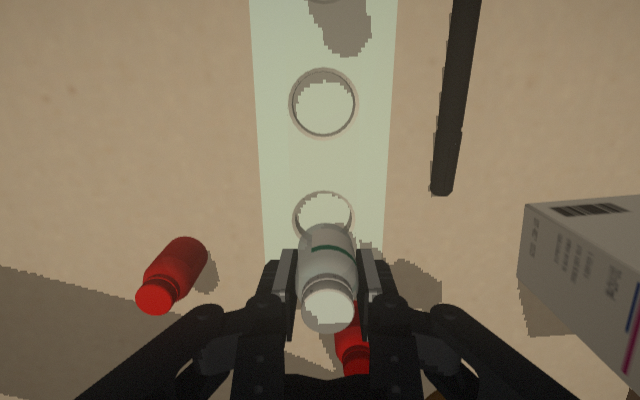

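The vial is held (cap at 328,308) and the free pocket's mouth shows at (323,103).

Call:
carry_out(series="-18 0 0 0 1;-18 0 0 0 1;-18 0 0 0 1;-8 0 0 0 1;0 0 0 0 1;0 0 0 0 1")

```text
t: 6.68
ee_pos: [0.572, -0.1518, 0.0764]
tcp_rot: [-1.157, 1.225, -1.268]
contact_force: [0.0, 0.0, -0.7]
finger_gap: 0.0269
```

```bash
python3 -c "
from h import *
go(.5732,-.1437,.033,-3.2)"
```

```text
t 6.68 pos [ 0.572  -0.1518  0.0764] yaw -3.29 tool down [ 0.035 -0.002 -0.999] gap 0.0269 F [ 0.   0.  -0.7]
  tool shift [-8.2 43.4 -0.8] spin -0.1 joints [-0.38  0.2  -0.04  1.29  0.01  1.25]
```

Call:
carry_out(series="-8 0 -1 0 1;0 0 0 0 1;0 7 1.5 0 1;0 7 0 0 1;0 0 0 0 1")

```text
t: 7.1
ee_pos: [0.5735, -0.146, 0.0608]
tcp_rot: [-1.156, 1.226, -1.272]
contact_force: [0.7, 0.1, -0.7]
finger_gap: 0.0273
```

```bash
python3 -c "
from h import *
go(.5732,-.1437,.033,-3.2)"
```

```text
t 7.10 pos [ 0.5735 -0.146   0.0608] yaw -3.44 tool down [ 0.035 -0.004 -0.999] gap 0.0273 F [ 0.7  0.1 -0.7]
  tool shift [-2.3 27.8 -1.4] spin -0.2 joints [-0.37  0.21 -0.06  1.26  0.01  1.26]
```

Call:
carry_out(series="-2.5 0 -1 0 1;0 0 0 0 1;0 6 0 0 1;0 6 0 0 1;0 6 0 0 1;0 0 0 0 1")

```text
t: 7.6
ee_pos: [0.5726, -0.1442, 0.0398]
tcp_rot: [-1.157, 1.228, -1.272]
contact_force: [-0.7, -0.3, -0.2]
finger_gap: 0.0274
```

```bash
python3 -c "
from h import *
go(.5732,-.1437,.033,-3.2)"
```

```text
t 7.60 pos [ 0.5726 -0.1442  0.0398] yaw -3.54 tool down [ 0.033 -0.004 -0.999] gap 0.0274 F [-0.7 -0.3 -0.2]
  tool shift [-0.5  6.8  0.3] spin -0.3 joints [-0.36  0.22 -0.09  1.22  0.01  1.27]
```

Call:
carry_out(series="0 3 0 0 1;0 3 0 0 1;0 2 0 0 1;0 0 0 0 1")

```text
t: 7.93
ee_pos: [0.5729, -0.1443, 0.0311]
tcp_rot: [-1.157, 1.228, -1.272]
contact_force: [-0.9, -1.2, 1.9]
finger_gap: 0.0274
```

```bash
python3 -c "
from h import *
go(.5732,-.1437,.033,-3.2)"
```

```text
t 7.93 pos [ 0.5729 -0.1443  0.0311] yaw -3.54 tool down [ 0.033 -0.004 -0.999] gap 0.0274 F [-0.9 -1.2  1.9]
  tool shift [-0.6 -1.8  0.3] spin -0.3 joints [-0.36  0.23 -0.1   1.21  0.01  1.27]
```

Call:
carry_out(series="0 0 0 0 0;0 0 0 0 0;0 0 0 0 0;0 0 0 0 0;0 0 0 0 0;0 -10 0 0 0;0 -10 0 0 0;0 -10 0 0 0;0 -3 0 0 0;0 0 0 0 0")

```text
t: 8.77
ee_pos: [0.5726, -0.1444, 0.0688]
tcp_rot: [-1.156, 1.226, -1.274]
contact_force: [-0.3, 0.3, -0.6]
finger_gap: 0.0854
```

```bash
python3 -c "
from h import *
go(.5765,-.074,.065,-3.2)
c=calibration('wrist')
im=capture('wrist'); cv2.imwrite('pics/w4.png',im[:,:,::-1])
print(proj(c,[.5765,-.074,.102]),proj(c,[.5727,-.1434,.065]))"
```

```text
t 8.77 pos [ 0.5726 -0.1444  0.0688] yaw -3.53 tool down [ 0.036 -0.005 -0.999] gap 0.0854 F [-0.3  0.3 -0.6]
  tool shift [-70.5   3.6  -0.6] spin -0.3 joints [-0.36  0.2  -0.05  1.28  0.01  1.27]
[327.48006448 124.04372639] [325.22324218 258.79718189]
```

View pics/w4.png

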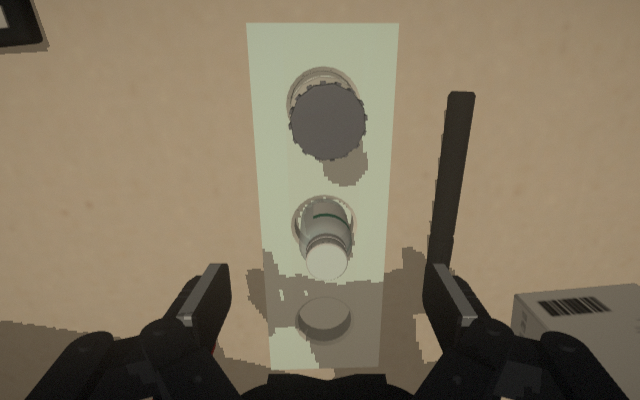

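The vial is upright in the middle pocket (cap 327,259) and the bottle's cap is at (328,121), as predicted.

Call:
carry_out(series="-18 0 0 0 0;-18 0 0 0 0;-18 0 0 0 0;-14 0 0 0 0;0 0 0 0 0;0 0 0 0 0")

```text
t: 9.32
ee_pos: [0.5779, -0.0758, 0.0693]
tcp_rot: [-1.154, 1.225, -1.278]
contact_force: [0.2, -0.7, 0.4]
finger_gap: 0.0854
```

```bash
python3 -c "
from h import *
go(.5770,-.0735,.040,-3.2)
"
```

```text
t 9.32 pos [ 0.5779 -0.0758  0.0693] yaw -3.67 tool down [ 0.038 -0.007 -0.999] gap 0.0854 F [ 0.2 -0.7  0.4]
  tool shift [-2.3 29.2 -2.1] spin -0.5 joints [-0.25  0.18 -0.08  1.27  0.    1.39]
```

Call:
carry_out(series="-2.5 0 -1.5 -0.5 0;0 8 0 0 0;0 8 0 0 0;0 8 0 0 0;0 3 0 0 0;0 0 0 0 0;0 0 0 0 1;0 0 0 0 1;0 0 0 0 1;0 0 0 0 1;0 0 0 0 1;0 0 0 0 1")

```text
t: 10.32
ee_pos: [0.5764, -0.0771, 0.0381]
tcp_rot: [-1.159, 1.222, -1.274]
contact_force: [0.0, -0.9, -0.9]
finger_gap: 0.0275
```

```bash
python3 -c "
from h import *
go(.5770,-.0735,.040,-3.2)
"
```

```text
t 10.32 pos [ 0.5764 -0.0771  0.0381] yaw -3.38 tool down [ 0.036 -0.008 -0.999] gap 0.0275 F [ 0.  -0.9 -0.9]
  tool shift [-3.6 -1.9  0.4] spin -0.2 joints [-0.25  0.2  -0.12  1.21  0.    1.38]
```

Call:
carry_out(series="0 -8 0 0 1;0 -15 0 0 1;0 -15 0 0 1;0 -20 0 0 1;0 -15 0 0 1;0 -10 0 0 1;0 0 0 0 1;0 0 0 0 1")

```text
t: 10.98
ee_pos: [0.5726, -0.0758, 0.1266]
tcp_rot: [-1.16, 1.223, -1.273]
contact_force: [1.2, -0.5, -0.1]
finger_gap: 0.0277
```

```bash
python3 -c "
from h import *
go(.5685,-.2170,.125,-3.2)
cv2.imwrite('pics/w5.png',capture('wrist')[:,:,::-1])"
```

```text
t 10.98 pos [ 0.5726 -0.0758  0.1266] yaw -3.35 tool down [ 0.035 -0.007 -0.999] gap 0.0277 F [ 1.2 -0.5 -0.1]
  tool shift [141.2   2.5   4.1] spin -0.1 joints [-0.25  0.15 -0.    1.39  0.    1.38]
```

View pics/w5.png

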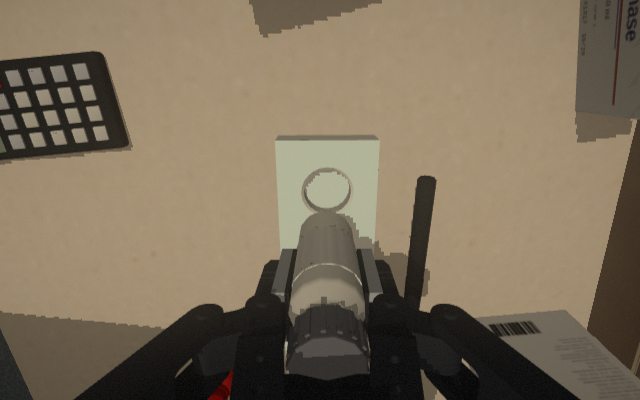

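The bottle is held upright between the pads (cap at 327,345), and its old pocket shows at (326,188). I'll carry it over the vial.

Call:
carry_out(series="18 0 0.5 0 1;28 0 1 0 1;28 0 1 0 1;28 0 1 0 1;20 0 1 0 1;8 0 0 0 1;0 0 0 0 1;0 0 0 0 1")

```text
t: 11.7
ee_pos: [0.5653, -0.2068, 0.1169]
tcp_rot: [-1.166, 1.233, -1.259]
contact_force: [0.9, -0.4, -1.1]
finger_gap: 0.0276
```

```bash
python3 -c "
from h import *
go(.5690,-.2170,.07,-3.2)"
```

```text
t 11.70 pos [ 0.5653 -0.2068  0.1169] yaw -3.12 tool down [ 0.022  0.001 -1.   ] gap 0.0276 F [ 0.9 -0.4 -1.1]
  tool shift [10.1 47.   3.2] spin 0.1 joints [-0.47  0.23  0.07  1.39  0.01  1.16]
```

Call:
carry_out(series="10 0 3 0 1;0 10 0 0 1;0 15 0 0 1;0 10 0 0 1;0 0 0 0 1;0 0 0 0 1")

```text
t: 12.2
ee_pos: [0.569, -0.2118, 0.0778]
tcp_rot: [-1.168, 1.232, -1.25]
contact_force: [0.5, -0.2, -0.0]
finger_gap: 0.0275
```

```bash
python3 -c "
from h import *
go(.5690,-.2170,.06,-3.2)
c=calibration('wrist');cv2.imwrite('pics/w6.png',capture('wrist')[:,:,::-1]);print(proj(c,[.5685,-.2137,.024]))"
```

```text
t 12.20 pos [ 0.569  -0.2118  0.0778] yaw -2.75 tool down [ 0.02   0.004 -1.   ] gap 0.0275 F [ 0.5 -0.2 -0. ]
  tool shift [ 5.3 17.8 -0.1] spin 0.5 joints [-0.47  0.26  0.03  1.33  0.01  1.15]
[323.32814594 223.59187419]
```

View pics/w6.png

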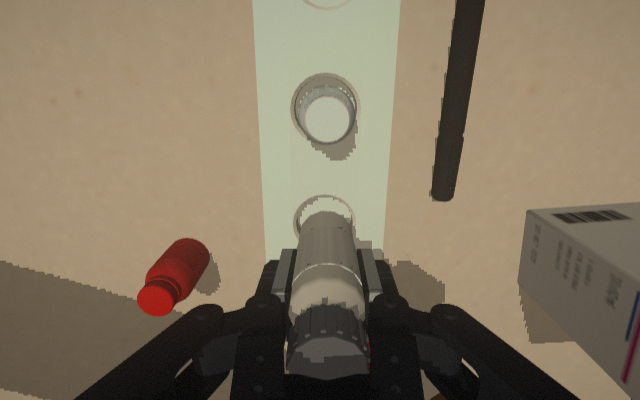

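Call:
carry_out(series="5.5 0 0 0.5 1;0 0 0 0 1;0 8 0 0 1;0 8 0 0 1;0 0 0 0 1")

```text
t: 12.67
ee_pos: [0.5707, -0.2179, 0.0632]
tcp_rot: [-1.162, 1.234, -1.26]
contact_force: [-0.5, 0.6, -1.7]
finger_gap: 0.0281
```

```bash
python3 -c "
from h import *
go(.5690,-.2170,.038,-3.2)"
```

```text
t 12.67 pos [ 0.5707 -0.2179  0.0632] yaw -3.24 tool down [ 0.024  0.002 -1.   ] gap 0.0281 F [-0.5  0.6 -1.7]
  tool shift [-0.7 25.1 -2.3] spin -0.0 joints [-0.48  0.27  0.02  1.29  0.01  1.15]
```

Call:
carry_out(series="-0.7 0 -2.3 0 1;0 0 0 0 1;0 5 0 0 1;0 5 0 0 1;0 5 0 0 1;0 0 0 0 1")

```text
t: 13.17
ee_pos: [0.5683, -0.2169, 0.0463]
tcp_rot: [-1.162, 1.235, -1.26]
contact_force: [0.2, -0.4, -1.0]
finger_gap: 0.0275
```

```bash
python3 -c "
from h import *
go(.5690,-.2170,.038,-3.2)"
```

```text
t 13.17 pos [ 0.5683 -0.2169  0.0463] yaw -3.26 tool down [ 0.024  0.002 -1.   ] gap 0.0275 F [ 0.2 -0.4 -1. ]
  tool shift [0.  8.4 0.5] spin -0.1 joints [-0.48  0.28 -0.01  1.26  0.01  1.15]
```

Call:
carry_out(series="0 4 0 0 1;0 3 0 0 1;0 2 0 0 1;0 1 0 0 1;0 0 0 0 1")

```text
t: 13.58
ee_pos: [0.5689, -0.2171, 0.0378]
tcp_rot: [-1.162, 1.234, -1.261]
contact_force: [0.2, -0.3, -0.7]
finger_gap: 0.0273
```

```bash
python3 -c "
from h import *
go(.5690,-.2170,.038,-3.2)"
```

```text
t 13.58 pos [ 0.5689 -0.2171  0.0378] yaw -3.25 tool down [ 0.025  0.002 -1.   ] gap 0.0273 F [ 0.2 -0.3 -0.7]
  tool shift [-0.1 -0.2  0.1] spin -0.1 joints [-0.48  0.28 -0.02  1.24  0.01  1.15]
```

Call:
carry_out(series="0 1.5 0 0 1;0 1.5 0 0 1;0 0 0 0 1")

```text
t: 13.83
ee_pos: [0.5696, -0.2173, 0.0378]
tcp_rot: [-1.161, 1.232, -1.262]
contact_force: [0.3, -1.0, -0.8]
finger_gap: 0.0276
```

```bash
python3 -c "
from h import *
go(.5690,-.2170,.038,-3.2)"
```

```text
t 13.83 pos [ 0.5696 -0.2173  0.0378] yaw -3.24 tool down [ 0.026  0.001 -1.   ] gap 0.0276 F [ 0.3 -1.  -0.8]
  tool shift [-0.3 -0.2 -0.6] spin -0.0 joints [-0.48  0.28 -0.02  1.24  0.01  1.15]
```

Call:
carry_out(series="0 0 0 0 0;0 0 0 0 0;0 0 0 0 0;0 0 0 0 0;0 0 0 0 0;0 -10 0 0 0;0 -15 0 0 0;0 -15 0 0 0;0 -8 0 0 0;0 0 0 0 0")

```text
t: 14.67
ee_pos: [0.5675, -0.2169, 0.0866]
tcp_rot: [-1.162, 1.234, -1.26]
contact_force: [-0.5, 0.4, -0.2]
finger_gap: 0.085
```

```bash
python3 -c "
from h import *
go(.5735,-.1434,.09,-3.2)
c=calibration('wrist');cv2.imwrite('pics/w7.png',capture('wrist')[:,:,::-1])
im=capture('scene'); cv2.imwrite('pics/s7.png',cv2.resize(im[170:300,260:420,::-1],None,fx=4,fy=4))
ct=calibration('scene')
print(proj(c,[.5685,-.2137,.102]),proj(c,[.5727,-.1434,.065]))
for z in (.102,.09,.02): print(((proj(ct,[.5685,-.2137,z])-[260,170])*4).round())"
```

```text
t 14.67 pos [ 0.5675 -0.2169  0.0866] yaw -3.25 tool down [ 0.024  0.002 -1.   ] gap 0.0850 F [-0.5  0.4 -0.2]
  tool shift [-73.8  -3.1   1.9] spin -0.0 joints [-0.48  0.25  0.04  1.34  0.01  1.15]
[328.12334214 276.12502961] [326.68254742 102.33911503]
[371. 198.]
[371. 211.]
[367. 287.]
```

View pics/w7.png

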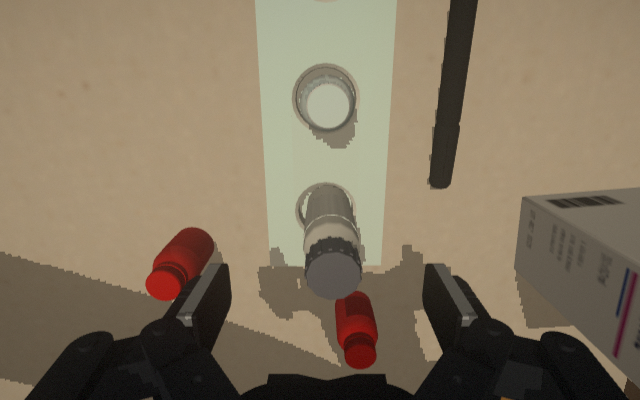

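View pics/s7.png

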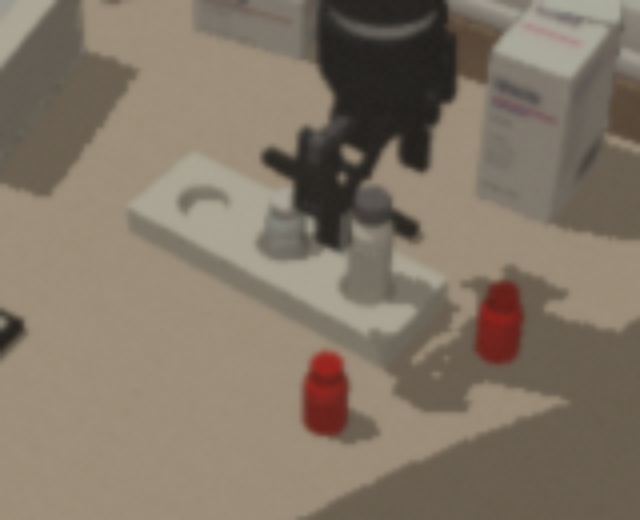

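The bottle stands upright in the right-hand end pocket (wrist cap at 333,274, top on the predicted row in the scene view). Now the vial.

Call:
carry_out(series="-18 0 0 0 0;-20 0 0 0 0;-20 0 0 0 0;-16 0 1 0 0;0 0 0 0 0;0 0 0 0 0")

```text
t: 15.27
ee_pos: [0.5692, -0.1405, 0.0795]
tcp_rot: [-1.166, 1.244, -1.256]
contact_force: [-0.5, 0.3, -0.0]
finger_gap: 0.0852
```

```bash
python3 -c "
from h import *
go(.5732,-.1437,.031,-3.2)"
```

```text
t 15.27 pos [ 0.5692 -0.1405  0.0795] yaw -3.41 tool down [ 0.015  0.005 -1.   ] gap 0.0852 F [-0.5  0.3 -0. ]
  tool shift [ 3.3 48.5  3.4] spin -0.2 joints [-0.36  0.21 -0.02  1.32  0.01  1.27]
```

Call:
carry_out(series="3 0 3.5 0 0;0 10 0 0 0;0 12 0 0 0;0 10 0 0 0;0 5 0 0 0;0 0 0 0 0;0 0 0 0 0")

```text
t: 15.85
ee_pos: [0.5709, -0.1471, 0.0345]
tcp_rot: [-1.167, 1.252, -1.256]
contact_force: [0.3, -0.5, 0.7]
finger_gap: 0.0854
```

```bash
python3 -c "
from h import *
go(.5732,-.1437,.031,-3.2)"
```

```text
t 15.85 pos [ 0.5709 -0.1471  0.0345] yaw -3.67 tool down [ 0.009  0.005 -1.   ] gap 0.0854 F [ 0.3 -0.5  0.7]
  tool shift [-3.6  3.5  2. ] spin -0.5 joints [-0.37  0.25 -0.07  1.24  0.01  1.26]
```

Call:
carry_out(series="-3.5 3 2 0 0;0 0 0 0 0;0 0 0 0 1;0 0 0 0 1;0 0 0 0 1;0 0 0 0 1;0 0 0 0 1;0 0 0 0 1")

```text
t: 16.52
ee_pos: [0.575, -0.144, 0.0337]
tcp_rot: [-1.166, 1.249, -1.259]
contact_force: [0.1, -0.9, -0.2]
finger_gap: 0.0274
```

```bash
python3 -c "
from h import *
go(.5732,-.1437,.031,-3.2)"
```

```text
t 16.52 pos [ 0.575  -0.144   0.0337] yaw -3.67 tool down [ 0.013  0.004 -1.   ] gap 0.0274 F [ 0.1 -0.9 -0.2]
  tool shift [-0.2  2.7 -1.8] spin -0.5 joints [-0.36  0.26 -0.06  1.24  0.01  1.27]
```

Call:
carry_out(series="0 -10 0 0 1;0 -10 0 0 1;0 -10 0 0 1;0 -8 0 0 1;0 0 0 0 1;-18 0 0 0 1;-18 0 0 0 1;-18 0 0 0 1;-14 0 0 0 1;0 0 0 0 1;0 0 0 0 1")

```text
t: 17.43
ee_pos: [0.5816, -0.0762, 0.081]
tcp_rot: [-1.161, 1.243, -1.267]
contact_force: [0.6, -0.0, -0.4]
finger_gap: 0.0272
```

```bash
python3 -c "
from h import *
go(.577,-.074,.06,-3.2)
cv2.imwrite('pics/w8.png',capture('wrist')[:,:,::-1])"
```

```text
t 17.43 pos [ 0.5816 -0.0762  0.081 ] yaw -3.82 tool down [ 0.021  0.001 -1.   ] gap 0.0272 F [ 0.6 -0.  -0.4]
  tool shift [-1.8 20.9 -5.2] spin -0.6 joints [-0.25  0.2  -0.03  1.32  0.01  1.39]
```

View pics/w8.png

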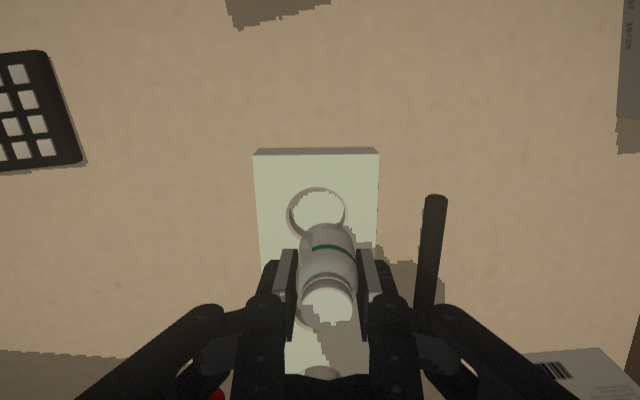

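The vial is held (cap at 326,300) in front of the end pocket at (316,212). It needs about 5 mm toward -x.

Call:
carry_out(series="-2 0 -5 -0.6 1;0 0 0 0 1;0 8 0 0 1;0 8 0 0 1;0 5 0 0 1;0 0 0 0 1")

```text
t: 17.98
ee_pos: [0.5764, -0.0773, 0.0576]
tcp_rot: [-1.165, 1.238, -1.263]
contact_force: [0.1, 0.5, -0.1]
finger_gap: 0.0275
```

```bash
python3 -c "
from h import *
go(.577,-.074,.034,-3.2)"
```

```text
t 17.98 pos [ 0.5764 -0.0773  0.0576] yaw -3.42 tool down [ 0.021 -0.    -1.   ] gap 0.0275 F [ 0.1  0.5 -0.1]
  tool shift [-3.3 23.6 -0.1] spin -0.2 joints [-0.25  0.2  -0.08  1.27  0.    1.38]
```

Call:
carry_out(series="-3.5 0 0 0 1;0 0 0 0 1;0 5 0 0 1;0 5 0 0 1;0 5 0 0 1;0 0 0 0 1")

```text
t: 18.48
ee_pos: [0.5764, -0.0736, 0.0399]
tcp_rot: [-1.166, 1.239, -1.262]
contact_force: [-0.6, 0.3, -0.8]
finger_gap: 0.0272
```

```bash
python3 -c "
from h import *
go(.577,-.074,.034,-3.2)"
```

```text
t 18.48 pos [ 0.5764 -0.0736  0.0399] yaw -3.45 tool down [ 0.019  0.    -1.   ] gap 0.0272 F [-0.6  0.3 -0.8]
  tool shift [0.4 5.9 0.5] spin -0.3 joints [-0.24  0.22 -0.1   1.24  0.    1.39]
```

Call:
carry_out(series="0 3 0 0 1;0 3 0 0 1;0 3 0 0 1;0 0 0 0 1")

```text
t: 18.82
ee_pos: [0.5774, -0.0738, 0.0338]
tcp_rot: [-1.165, 1.237, -1.264]
contact_force: [0.3, -0.5, -0.4]
finger_gap: 0.0272
```

```bash
python3 -c "
from h import *
go(.577,-.074,.034,-3.2)"
```

```text
t 18.82 pos [ 0.5774 -0.0738  0.0338] yaw -3.44 tool down [ 0.021 -0.001 -1.   ] gap 0.0272 F [ 0.3 -0.5 -0.4]
  tool shift [ 0.2 -0.2 -0.4] spin -0.2 joints [-0.24  0.22 -0.11  1.22  0.    1.39]
```

Call:
carry_out(series="0 0 0 0 0;0 0 0 0 0;0 0 0 0 0;0 0 0 0 0;0 0 0 0 0;0 -10 0 0 0;0 -20 0 0 0;0 -30 0 0 0;0 -35 0 0 0;0 -35 0 0 0;0 -20 0 0 0;0 0 0 0 0")

```text
t: 19.82
ee_pos: [0.5707, -0.0729, 0.1884]
tcp_rot: [-1.17, 1.245, -1.258]
contact_force: [-0.1, -0.4, 0.5]
finger_gap: 0.0856
```

```bash
python3 -c "
from h import *
go(.50,.172,.2,11.9)
c=calibration('wrist');cv2.imwrite('pics/w9.png',capture('wrist')[:,:,::-1])
print(proj(c,[.5685,-.2137,.102]),proj(c,[.5766,-.0735,.065]))
cv2.imwrite('pics/s9.png',cv2.resize(capture('scene')[170:300,260:420,::-1],None,fx=4,fy=4))"
```

```text
t 19.82 pos [ 0.5707 -0.0729  0.1884] yaw -3.45 tool down [ 0.013  0.001 -1.   ] gap 0.0856 F [-0.1 -0.4  0.5]
  tool shift [-240.2  -12.2  -85.2] spin -15.4 joints [-0.25  0.16  0.13  1.53  0.    1.39]
[331.76051601 357.59697172] [331.11627781 187.68653266]
```

View pics/w9.png

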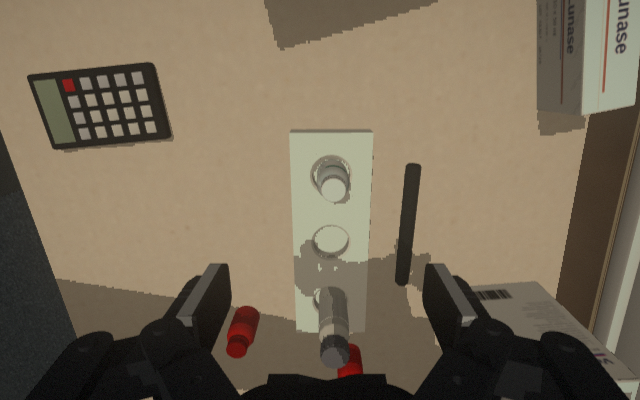

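View pics/s9.png

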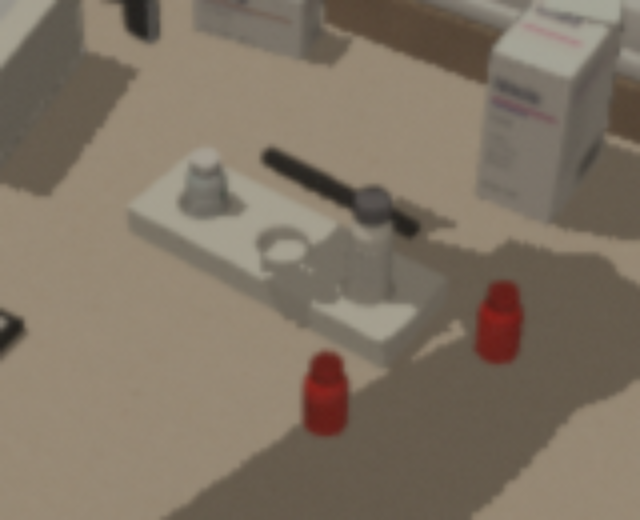

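Vial (wrist cap 333,190) and bottle (333,352) are both upright in swapped pockets, the middle pocket is empty, and the bystanders haven't moved. On to the keeper.

Call:
carry_out(series="-25 -2 -9 0 0;-35 -2 -12 0 0;-35 -2 -12 0 0;-35 -2 -12 0 0;-25 -2 -9 0 0;-8 -2 -3 -5 0;0 0 0 -5 0;0 0 0 -5 0;0 0 0 0 0")

```text
t: 20.67
ee_pos: [0.5099, 0.1004, 0.1757]
tcp_rot: [-1.316, 1.072, -1.037]
contact_force: [0.4, -0.0, 0.0]
finger_gap: 0.0856
```

```bash
python3 -c "
from h import *
go(.5228,.1737,.2,11.9)
c=calibration('wrist');cv2.imwrite('pics/w10.png',capture('wrist')[:,:,::-1])
print(proj(c,[.5228,.1737,.1295]))
"
```

```text
t 20.67 pos [0.5099 0.1004 0.1757] yaw 12.09 tool down [-0.025  0.003 -1.   ] gap 0.0856 F [ 0.4 -0.   0. ]
  tool shift [-69.2 -24.4  27.4] spin 0.2 joints [ 0.06  0.06 -0.    1.54  0.    1.42]
[379.44546918 108.83818144]
```

View pics/w10.png

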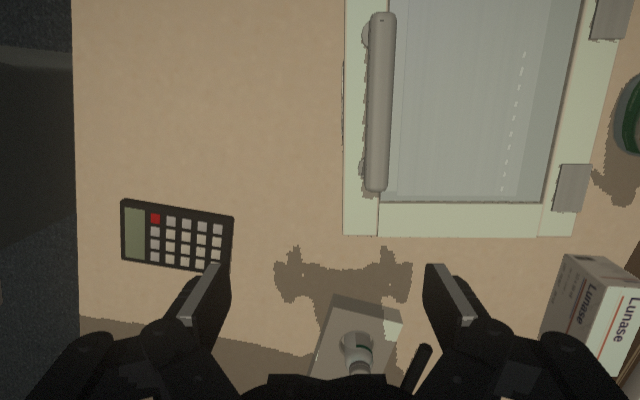

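The bar's top runs from (383,12) to (376,192). I'll measure it against the expected 96 mm.

```bash
python3 -c "
from h import *
c=calibration('wrist')
a=ray(c,(383,14),.1293);b=ray(c,(376.5,191),.1293);print(a,b,np.linalg.norm(a-b),(a+b)/2,np.degrees(np.arctan2(-(a-b)[0],(a-b)[1])))
m=(a+b)/2
go(m[0],m[1],.172,11.9)
"
```

```text
[0.51266645 0.21819951 0.1293    ] [0.53288407 0.12803636 0.1293    ] 0.09240208923277454 [0.52277526 0.17311794 0.1293    ] 12.63858808945123
t 20.72 pos [0.5096 0.1002 0.1752] yaw 11.90 tool down [-0.026  0.003 -1.   ] gap 0.0853 F [-0.8  0.5 -0.8]
  tool shift [-68.6   3.1  28. ] spin -0.0 joints [ 0.06  0.06 -0.    1.54  0.    1.43]
```

Call:
carry_out(series="-15 0 6 0 0;-20 0 8 0 0;-20 0 8 0 0;-10 0 5 0 0;0 0 0 0 0;0 0 0 0 0")

```text
t: 21.22
ee_pos: [0.52, 0.1682, 0.1666]
tcp_rot: [-1.321, 1.097, -1.047]
contact_force: [0.6, 0.2, -0.7]
finger_gap: 0.0856
```

```bash
python3 -c "
from h import *
go(.5223,.1733,.1045,12.1)
"
```

```text
t 21.22 pos [0.52   0.1682 0.1666] yaw 10.90 tool down [-0.04  -0.002 -0.999] gap 0.0856 F [ 0.6  0.2 -0.7]
  tool shift [-4.2 62.   5.7] spin -1.2 joints [0.19 0.14 0.07 1.54 0.01 1.57]
```

Call:
carry_out(series="-4 0 3 -1.2 0;0 10 0 0 0;0 12 0 0 0;0 12 0 0 0;0 8 0 0 0;0 0 0 0 0")

```text
t: 21.72
ee_pos: [0.5201, 0.1685, 0.1194]
tcp_rot: [-1.33, 1.085, -1.035]
contact_force: [0.8, -0.8, -1.3]
finger_gap: 0.0854
```

```bash
python3 -c "
from h import *
go(.522,.1733,.1045,12.1)
c=calibration('wrist');cv2.imwrite('pics/w11.png',capture('wrist')[:,:,::-1])
"
```

```text
t 21.72 pos [0.5201 0.1685 0.1194] yaw 11.85 tool down [-0.042 -0.004 -0.999] gap 0.0854 F [ 0.8 -0.8 -1.3]
  tool shift [-4.2 14.8  3.5] spin -0.3 joints [ 0.19  0.15 -0.01  1.45  0.    1.55]
```

View pics/w11.png

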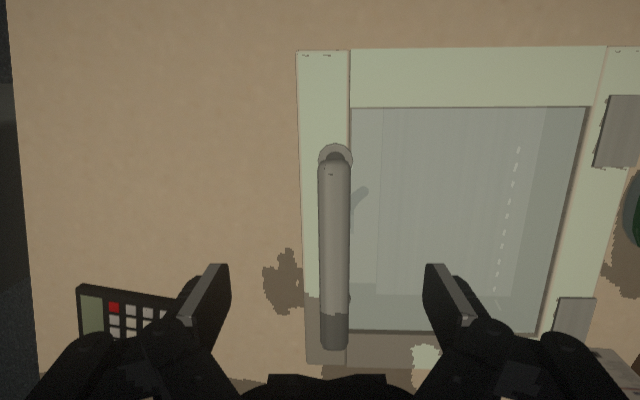

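The bar runs down column 334 and the pads' midpoint is about 328, so a small +z shift is needed, as computed.

Call:
carry_out(series="-4 0 3.5 -0.3 0;0 0 0 0 0;0 7 0 0 0;0 6 0 0 0;0 0 0 0 0")

```text
t: 22.18
ee_pos: [0.5238, 0.1734, 0.1074]
tcp_rot: [-1.329, 1.079, -1.033]
contact_force: [-0.8, -0.5, -0.1]
finger_gap: 0.0853
```

```bash
python3 -c "
from h import *
go(.522,.1733,.1045,12.1)
"
```

```text
t 22.18 pos [0.5238 0.1734 0.1074] yaw 12.13 tool down [-0.038 -0.003 -0.999] gap 0.0853 F [-0.8 -0.5 -0.1]
  tool shift [-0.3  3.  -1.6] spin 0.0 joints [ 0.2   0.17 -0.02  1.42  0.    1.55]
```

Call:
carry_out(series="0 3 -1.5 0 0;0 0 0 0 0;0 0 0 0 1;0 0 0 0 1;0 0 0 0 1;0 0 0 0 1;0 0 0 0 1;0 0 0 0 1;0 0 0 0 1")

```text
t: 22.93
ee_pos: [0.5221, 0.1731, 0.1051]
tcp_rot: [-1.329, 1.078, -1.033]
contact_force: [-0.1, -0.4, -1.0]
finger_gap: 0.0129
```

```bash
python3 -c "
from h import *
go(.522,.1733,.1045,12.1)
"
```

```text
t 22.93 pos [0.5221 0.1731 0.1051] yaw 12.16 tool down [-0.037 -0.003 -0.999] gap 0.0129 F [-0.1 -0.4 -1. ]
  tool shift [-0.2  0.6  0. ] spin 0.1 joints [ 0.2   0.16 -0.03  1.42  0.    1.55]
```

Call:
carry_out(series="0 -1 0.3 0 1;0 -1 0.3 0 1;0 -1 0.3 0 1")

```text
t: 23.18
ee_pos: [0.5222, 0.1731, 0.1058]
tcp_rot: [-1.331, 1.08, -1.031]
contact_force: [1.2, 0.9, -4.2]
finger_gap: 0.0127
```

```bash
python3 -c "
from h import *
go(.522,.1731,.131,12.1)
"
```

```text
t 23.18 pos [0.5222 0.1731 0.1058] yaw 12.17 tool down [-0.04  -0.004 -0.999] gap 0.0127 F [ 1.2  0.9 -4.2]
  tool shift [ -0.1 -25.2  -1.2] spin 0.1 joints [ 0.2   0.17 -0.02  1.42  0.    1.55]
```

Call:
carry_out(series="0 -2.5 0.5 0 1;0 -3 0.5 0 1;0 -3.5 0.5 0 1")

```text
t: 23.43
ee_pos: [0.5224, 0.1732, 0.107]
tcp_rot: [-1.337, 1.085, -1.028]
contact_force: [5.4, 1.5, -21.8]
finger_gap: 0.0123
```

```bash
python3 -c "
from h import *
go(.522,.1731,.131,12.1)
"
```

```text
t 23.43 pos [0.5224 0.1732 0.107 ] yaw 12.17 tool down [-0.048 -0.005 -0.999] gap 0.0123 F [  5.4   1.5 -21.8]
  tool shift [ -0.1 -24.   -1.5] spin 0.1 joints [ 0.2   0.17 -0.01  1.43  0.    1.55]
```

Call:
carry_out(series="0 -3 0.8 0 1;0 -3 0.8 0 1")

```text
t: 23.6
ee_pos: [0.5224, 0.1732, 0.1074]
tcp_rot: [-1.343, 1.09, -1.025]
contact_force: [4.9, 0.8, -22.6]
finger_gap: 0.0129
```

```bash
python3 -c "
from h import *
go(.522,.1731,.131,12.1)
"
```

```text
t 23.60 pos [0.5224 0.1732 0.1074] yaw 12.16 tool down [-0.055 -0.006 -0.998] gap 0.0129 F [  4.9   0.8 -22.6]
  tool shift [ -0.1 -23.5  -1.7] spin 0.1 joints [ 0.2   0.18 -0.    1.44  0.    1.55]
```

Call:
carry_out(series="0 -4 1 0 1;0 -4 1 0 1")

```text
t: 23.77
ee_pos: [0.5223, 0.1732, 0.108]
tcp_rot: [-1.35, 1.097, -1.02]
contact_force: [5.8, 1.7, -27.9]
finger_gap: 0.0128
```

```bash
python3 -c "
from h import *
go(.522,.1731,.131,12.1)
"
```

```text
t 23.77 pos [0.5223 0.1732 0.108 ] yaw 12.16 tool down [-0.065 -0.008 -0.998] gap 0.0128 F [  5.8   1.7 -27.9]
  tool shift [ -0.1 -23.   -1.8] spin 0.1 joints [0.2  0.19 0.01 1.45 0.   1.55]
```

```bash
python3 -c "
from h import *
cv2.imwrite('pics/w12.png',capture('wrist')[:,:,::-1])
im=capture('scene'); cv2.imwrite('pics/s12.png',cv2.resize(im[130:230,180:300,::-1],None,fx=5,fy=5))
go(.522,.1731,.131,12.1)
"
```

```text
t 23.87 pos [0.5224 0.1732 0.1082] yaw 12.17 tool down [-0.065 -0.008 -0.998] gap 0.0127 F [  4.2   1.4 -25.1]
  tool shift [ -0.1 -22.8  -1.9] spin 0.1 joints [0.2  0.19 0.01 1.45 0.   1.55]
```

View pics/w12.png

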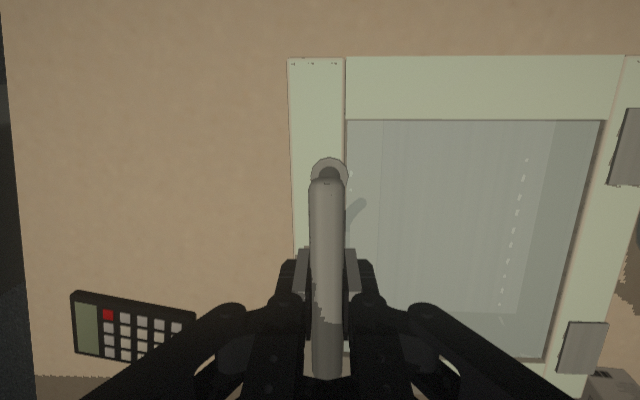

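View pics/s12.png

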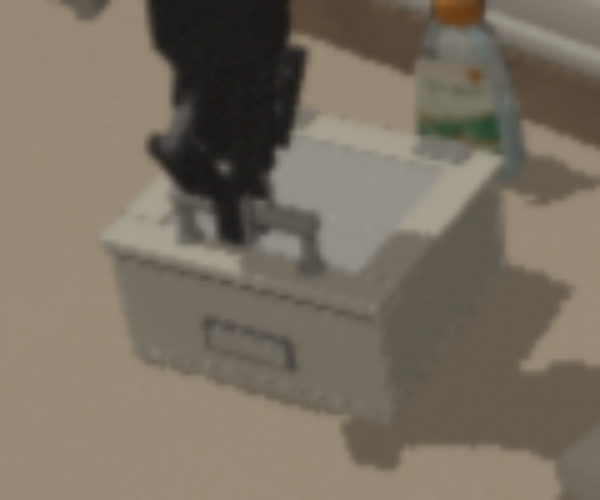

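The bar is firmly held at (327,270) and the lid is still almost shut, so I'll keep pulling gradually.

Call:
carry_out(series="0 -4.5 1 0 1;0 -4.5 1 0 1")

```text
t: 24.03
ee_pos: [0.5223, 0.1732, 0.1085]
tcp_rot: [-1.359, 1.104, -1.016]
contact_force: [6.4, 1.9, -28.3]
finger_gap: 0.0127
```

```bash
python3 -c "
from h import *
go(.522,.1731,.131,12.1)
"
```

```text
t 24.03 pos [0.5223 0.1732 0.1085] yaw 12.16 tool down [-0.075 -0.01  -0.997] gap 0.0127 F [  6.4   1.9 -28.3]
  tool shift [ -0.1 -22.4  -2. ] spin 0.1 joints [0.2  0.2  0.02 1.47 0.   1.55]
```

Call:
carry_out(series="0 -5 1.5 0 1;0 -5 1.5 0 1;0 -5 1.5 0 1")

```text
t: 24.28
ee_pos: [0.5229, 0.1733, 0.1114]
tcp_rot: [-1.373, 1.116, -1.007]
contact_force: [2.4, 1.4, -18.9]
finger_gap: 0.013
```

```bash
python3 -c "
from h import *
go(.522,.1731,.131,12.1)
"
```

```text
t 24.28 pos [0.5229 0.1733 0.1114] yaw 12.17 tool down [-0.093 -0.013 -0.996] gap 0.0130 F [  2.4   1.4 -18.9]
  tool shift [ -0.1 -19.4  -2.8] spin 0.1 joints [0.2  0.23 0.05 1.49 0.   1.55]
```

Call:
carry_out(series="0 -2.5 0.8 0 1;0 -2 0.5 0 1")

```text
t: 24.45
ee_pos: [0.5243, 0.1736, 0.1156]
tcp_rot: [-1.375, 1.117, -1.006]
contact_force: [3.2, 0.7, -16.7]
finger_gap: 0.0127
```

```bash
python3 -c "
from h import *
go(.522,.1731,.131,12.1)
"
```

```text
t 24.45 pos [0.5243 0.1736 0.1156] yaw 12.17 tool down [-0.095 -0.014 -0.995] gap 0.0127 F [  3.2   0.7 -16.7]
  tool shift [ -0.1 -15.1  -3.8] spin 0.1 joints [0.2  0.23 0.07 1.5  0.   1.55]
```

Call:
carry_out(series="0 -1 0.3 0 1;0 -1 0.3 0 1")

```text
t: 24.62
ee_pos: [0.5253, 0.1739, 0.1184]
tcp_rot: [-1.375, 1.117, -1.006]
contact_force: [4.6, 0.7, -20.2]
finger_gap: 0.0128
```

```bash
python3 -c "
from h import *
go(.522,.1731,.131,12.1)
"
```

```text
t 24.62 pos [0.5253 0.1739 0.1184] yaw 12.17 tool down [-0.095 -0.014 -0.995] gap 0.0128 F [  4.6   0.7 -20.2]
  tool shift [ -0.  -12.2  -4.6] spin 0.1 joints [0.2  0.23 0.07 1.51 0.   1.55]
```

The force isn't falling off as it should, so I'll look before going on.

```bash
python3 -c "
from h import *
cv2.imwrite('pics/w13.png',capture('wrist')[:,:,::-1])
im=capture('scene'); cv2.imwrite('pics/s13.png',cv2.resize(im[130:230,180:300,::-1],None,fx=5,fy=5))
go(.522,.1731,.131,12.1); print(sensors.sense()['moment'])
"
```

```text
t 24.72 pos [0.5255 0.1739 0.1191] yaw 12.17 tool down [-0.094 -0.014 -0.995] gap 0.0126 F [  4.4   1.6 -13.7]
  tool shift [ -0.  -11.5  -4.8] spin 0.1 joints [0.2  0.23 0.08 1.51 0.   1.55]
[ 0.1443243  -0.52603502  0.11235088]
```

View pics/w13.png

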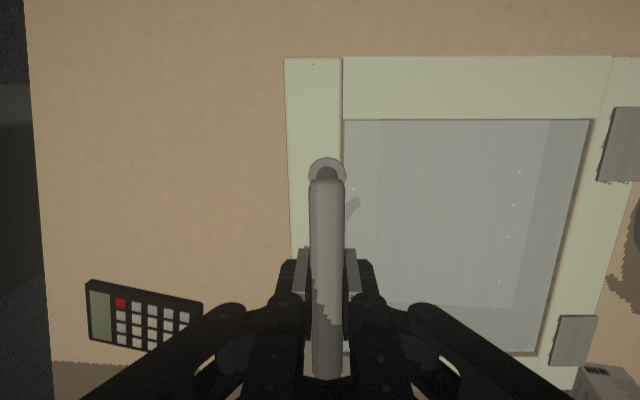

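View pics/s13.png

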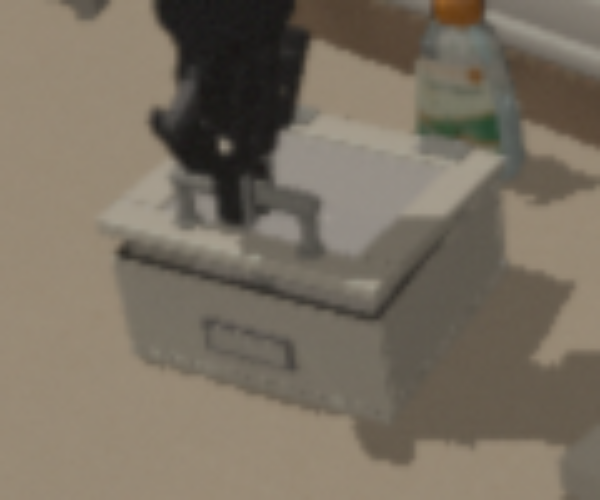

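The lid is ajar with a dark gap along its front, and the bar is still fixed in the pads at (327,270). I'll raise it slowly to about 0.18 rad, which puts the TCP near z 0.131.

Call:
carry_out(series="0 -1.5 0.6 0 1;0 -1.5 0.6 0 1;0 -1.5 0.6 0 1;0 -1 0.5 0 1")

```text
t: 25.05
ee_pos: [0.5271, 0.1743, 0.1232]
tcp_rot: [-1.377, 1.119, -1.005]
contact_force: [3.7, 0.5, -18.3]
finger_gap: 0.013
```

```bash
python3 -c "
from h import *
go(.5308,.1753,.131,12.1); print(sensors.sense()['moment'])
"
```

```text
t 25.05 pos [0.5271 0.1743 0.1232] yaw 12.17 tool down [-0.098 -0.014 -0.995] gap 0.0130 F [  3.7   0.5 -18.3]
  tool shift [-0.3 -8.2  3.1] spin 0.1 joints [0.2  0.24 0.09 1.52 0.01 1.55]
[ 0.0818503  -0.59290226  0.10632412]
```

Call:
carry_out(series="0 -1.5 0.6 0 1;0 -1.5 0.6 0 1;0 -1.5 0.6 0 1;0 -1.5 0.5 0 1;0 -1 0.3 0 1")

```text
t: 25.47
ee_pos: [0.5275, 0.1743, 0.1247]
tcp_rot: [-1.385, 1.126, -1.001]
contact_force: [4.0, 1.0, -23.5]
finger_gap: 0.0126
```

```bash
python3 -c "
from h import *
go(.5308,.1753,.131,12.1); print(sensors.sense()['moment'])
"
```

```text
t 25.47 pos [0.5275 0.1743 0.1247] yaw 12.18 tool down [-0.108 -0.016 -0.994] gap 0.0126 F [  4.    1.  -23.5]
  tool shift [-0.3 -6.6  2.7] spin 0.1 joints [0.2  0.25 0.11 1.54 0.01 1.55]
[ 0.20319626 -0.75370584  0.06130925]
```

Call:
carry_out(series="0 0 0 0 1;0 0 0 0 1;0 0 0 0 1")

```text
t: 25.72
ee_pos: [0.5276, 0.1744, 0.1249]
tcp_rot: [-1.385, 1.126, -1.0]
contact_force: [4.6, 0.6, -22.5]
finger_gap: 0.0131
```

```bash
python3 -c "
from h import *
go(.5308,.1753,.131,12.1); print(sensors.sense()['moment'])
im=capture('scene'); cv2.imwrite('pics/s14.png',cv2.resize(im[130:230,180:300,::-1],None,fx=5,fy=5))
"
```

```text
t 25.72 pos [0.5276 0.1744 0.1249] yaw 12.18 tool down [-0.108 -0.016 -0.994] gap 0.0131 F [  4.6   0.6 -22.5]
  tool shift [-0.3 -6.4  2.7] spin 0.1 joints [0.2  0.25 0.11 1.54 0.01 1.55]
[ 0.14714021 -0.68475605  0.03058542]
```

View pics/s14.png

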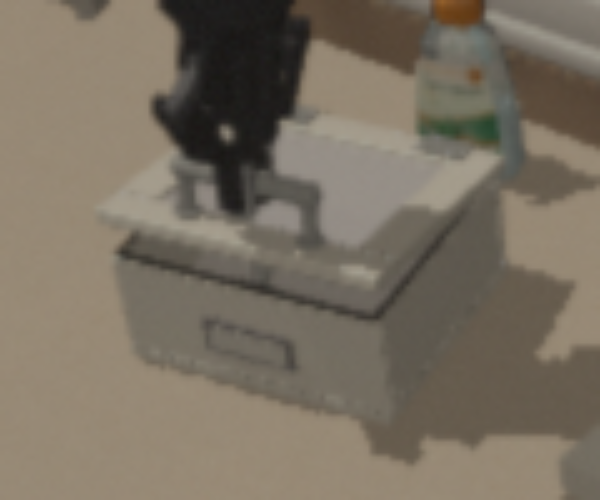

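The gap along the front has widened and the hold is steady at z 0.125, about 23 mm at the front edge. About 6 mm more at the handle.

Call:
carry_out(series="0 -2 0.8 0 1;0 -2 0.8 0 1;0 -2 0.8 0 1;0 0 0 0 1")

```text
t: 26.1
ee_pos: [0.5307, 0.175, 0.1319]
tcp_rot: [-1.384, 1.126, -1.001]
contact_force: [4.4, 0.9, -17.7]
finger_gap: 0.0126
```

```bash
python3 -c "
from h import *
go(.5308,.1753,.131,12.1); print(sensors.sense()['moment'])
"
```

```text
t 26.10 pos [0.5307 0.175  0.1319] yaw 12.17 tool down [-0.108 -0.016 -0.994] gap 0.0126 F [  4.4   0.9 -17.7]
  tool shift [-0.2  0.9  0.2] spin 0.1 joints [0.2  0.26 0.13 1.55 0.01 1.55]
[ 0.09248738 -0.45726143  0.05967066]
```

Call:
carry_out(series="0 0 0 0 1;0 0 0 0 1;0 0 0 0 1;0 0 0 0 1;0 0 0 0 1;0 0 0 0 1")

```text
t: 26.6
ee_pos: [0.5318, 0.1753, 0.1341]
tcp_rot: [-1.381, 1.123, -1.002]
contact_force: [4.4, 0.8, -20.2]
finger_gap: 0.0129
```

```bash
python3 -c "
from h import *
go(.5308,.1753,.131,12.1); print(sensors.sense()['qd'].round(3))
cv2.imwrite('pics/w15.png',capture('wrist')[:,:,::-1])
im=capture('scene'); cv2.imwrite('pics/s15f.png',im[:,:,::-1]); 
im=cv2.resize(im[130:230,180:300,::-1],None,fx=5,fy=5)
c=calibration('scene'); m=np.array([.58545,.18693]); a=np.radians(12.1); r=np.array([[np.cos(a),-np.sin(a)],[np.sin(a),np.cos(a)]])
for th,col in ((0,(255,0,0)),(.12,(0,200,0)),(.15,(0,255,255)),(.18,(0,0,255)),(.21,(255,0,255))):
  P=[]
  for y in (-.093,.093):
    l=np.array([-.167,.011]); # front top edge rel hinge
    x=.084+l[0]*np.cos(th)+l[1]*np.sin(th); z=.081-l[0]*np.sin(th)+l[1]*np.cos(th)
    w=m+r@[x,y]; P.append((proj(c,[*w,z])-[180,130])*5+2)
  cv2.line(im,tuple(int(v) for v in P[0]),tuple(int(v) for v in P[1]),col,1)
cv2.imwrite('pics/s15.png',im)
go(.5308,.1753,.131,12.1)
"
```

```text
t 26.60 pos [0.5318 0.1753 0.1341] yaw 12.17 tool down [-0.104 -0.015 -0.994] gap 0.0129 F [  4.4   0.8 -20.2]
  tool shift [-0.2  3.2 -0.7] spin 0.1 joints [0.2  0.25 0.13 1.55 0.01 1.55]
[-0.001 -0.001  0.     0.001  0.002 -0.001]
t 26.70 pos [0.5318 0.1753 0.1341] yaw 12.17 tool down [-0.104 -0.015 -0.994] gap 0.0128 F [  3.5   1.3 -19.4]
  tool shift [-0.2  3.2 -0.7] spin 0.1 joints [0.2  0.26 0.13 1.55 0.01 1.55]
```

View pics/s15.png

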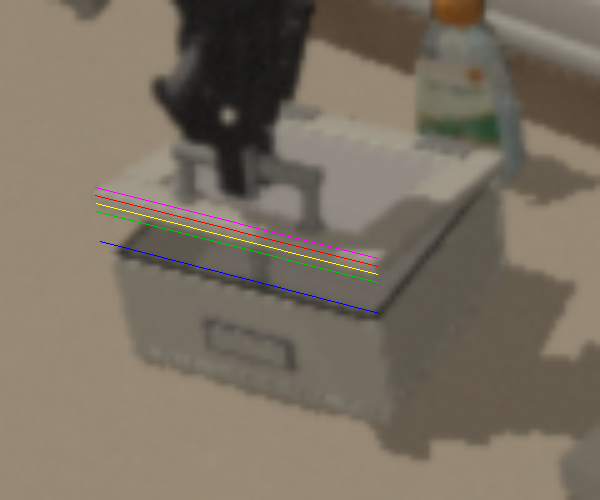

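View pics/w15.png

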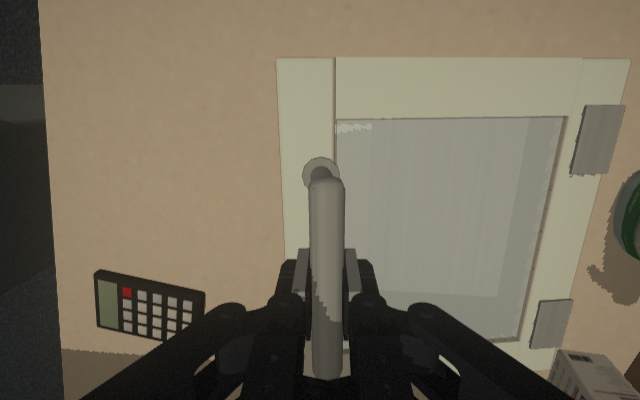

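View pics/s15f.png

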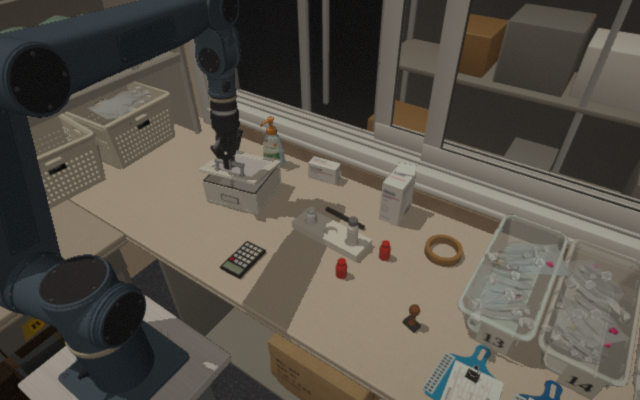

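The lid's front edge lies near the 0.20 line, since it crept up about 2 mm during the hold. I'll ease it down 3 mm and check it stays still.

Call:
carry_out(series="0 1.5 -0.4 0 1;0 1.5 -0.4 0 1;0 0 0 0 1;0 0 0 0 1;0 0 0 0 1")

```text
t: 27.12
ee_pos: [0.5318, 0.1753, 0.134]
tcp_rot: [-1.378, 1.12, -1.005]
contact_force: [3.3, 0.5, -17.0]
finger_gap: 0.0127
```

```bash
python3 -c "
from h import *
go(.5308,.1753,.131,12.1)
"
```

```text
t 27.12 pos [0.5318 0.1753 0.134 ] yaw 12.16 tool down [-0.099 -0.014 -0.995] gap 0.0127 F [  3.3   0.5 -17. ]
  tool shift [-0.2  3.1 -0.7] spin 0.1 joints [0.2  0.25 0.13 1.55 0.01 1.55]
```

Call:
carry_out(series="0 3 -0.9 0 1;0 3 -0.9 0 1;0 0 0 0 1;0 0 0 0 1;0 0 0 0 1")

```text
t: 27.53
ee_pos: [0.5319, 0.1753, 0.1338]
tcp_rot: [-1.37, 1.114, -1.009]
contact_force: [3.2, 0.7, -12.0]
finger_gap: 0.0128
```

```bash
python3 -c "
from h import *
go(.5308,.1753,.131,12.1)
"
```

```text
t 27.53 pos [0.5319 0.1753 0.1338] yaw 12.17 tool down [-0.09  -0.013 -0.996] gap 0.0128 F [  3.2   0.7 -12. ]
  tool shift [-0.2  2.9 -0.8] spin 0.1 joints [0.2  0.24 0.11 1.54 0.01 1.55]
```

Call:
carry_out(series="0 4 -1 0 1;0 4 -1 0 1;0 0 0 0 1")

```text
t: 27.78
ee_pos: [0.5313, 0.1752, 0.1323]
tcp_rot: [-1.364, 1.108, -1.013]
contact_force: [3.0, 1.2, -18.2]
finger_gap: 0.0125
```

```bash
python3 -c "
from h import *
go(.5308,.1753,.131,12.1)
"
```

```text
t 27.78 pos [0.5313 0.1752 0.1323] yaw 12.17 tool down [-0.082 -0.011 -0.997] gap 0.0125 F [  3.    1.2 -18.2]
  tool shift [-0.2  1.3 -0.4] spin 0.1 joints [0.2  0.23 0.1  1.52 0.01 1.55]
```

Call:
carry_out(series="0 3 -0.8 0 1;0 0 0 0 1;0 0 0 0 1;0 0 0 0 1;0 0 0 0 1;0 0 0 0 1")

```text
t: 28.28
ee_pos: [0.5308, 0.1751, 0.131]
tcp_rot: [-1.361, 1.106, -1.014]
contact_force: [2.3, 1.2, -4.5]
finger_gap: 0.0127
```

```bash
python3 -c "
from h import *
go(.5308,.1753,.131,12.1)
"
```

```text
t 28.28 pos [0.5308 0.1751 0.131 ] yaw 12.16 tool down [-0.078 -0.01  -0.997] gap 0.0127 F [ 2.3  1.2 -4.5]
  tool shift [-0.2  0.   0. ] spin 0.1 joints [0.2  0.22 0.09 1.52 0.01 1.55]
```

Call:
carry_out(series="0 0 0 0 1;0 0 0 0 1;0 0 0 0 1;0 0 0 0 1;0 0 0 0 1;0 0 0 0 1;0 0 0 0 1;0 0 0 0 1;0 0 0 0 1;0 0 0 0 1")

```text
t: 29.12
ee_pos: [0.5309, 0.1751, 0.131]
tcp_rot: [-1.361, 1.106, -1.014]
contact_force: [2.2, 0.3, -4.8]
finger_gap: 0.0127
```

```bash
python3 -c "
from h import *
go(.5308,.1753,.131,12.1); print(sensors.sense()['qd'].round(3))
cv2.imwrite('pics/w16.png',capture('wrist')[:,:,::-1])
im=capture('scene'); cv2.imwrite('pics/s16f.png',im[:,:,::-1]); 
im=cv2.resize(im[130:260,180:380,::-1],None,fx=4,fy=4,interpolation=cv2.INTER_CUBIC)
c=calibration('scene'); m=np.array([.58545,.18693]); a=np.radians(12.1); r=np.array([[np.cos(a),-np.sin(a)],[np.sin(a),np.cos(a)]])
for th,col in ((0,(255,0,0)),(.18,(0,0,255))):
  P=[]
  for y in (-.093,.093):
    l=np.array([-.167,.011])
    x=.084+l[0]*np.cos(th)+l[1]*np.sin(th); z=.081-l[0]*np.sin(th)+l[1]*np.cos(th)
    w=m+r@[x,y]; P.append((proj(c,[*w,z])-[180,130])*4+2)
  cv2.line(im,tuple(int(v) for v in P[0]),tuple(int(v) for v in P[1]),col,1)
cv2.imwrite('pics/s16.png',im)
go(.5308,.1753,.131,12.1)
"
```

```text
t 29.12 pos [0.5309 0.1751 0.131 ] yaw 12.17 tool down [-0.079 -0.01  -0.997] gap 0.0127 F [ 2.2  0.3 -4.8]
  tool shift [-0.2  0.1 -0. ] spin 0.1 joints [0.2  0.22 0.09 1.52 0.01 1.55]
[-0.001  0.002  0.     0.001 -0.001  0.001]
t 29.22 pos [0.5308 0.1751 0.131 ] yaw 12.17 tool down [-0.079 -0.011 -0.997] gap 0.0131 F [ 2.5  0.4 -4.6]
  tool shift [-0.2  0.   0. ] spin 0.1 joints [0.2  0.22 0.09 1.52 0.01 1.55]
```

View pics/s16.png

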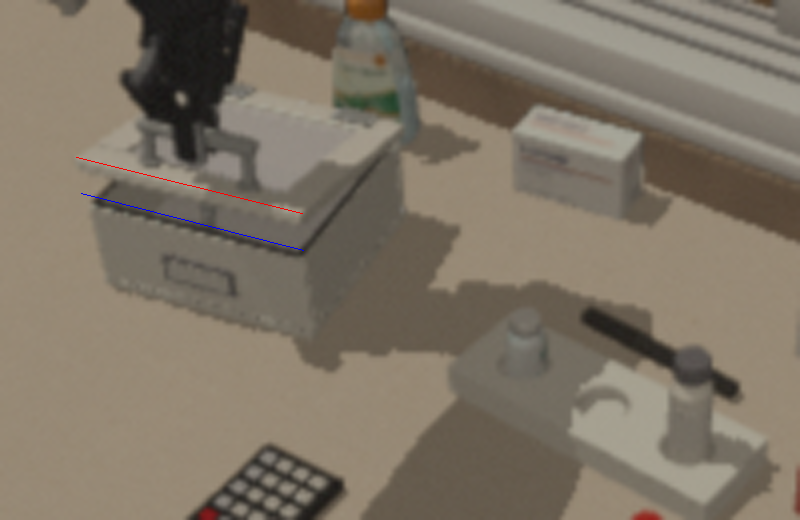

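View pics/w16.png

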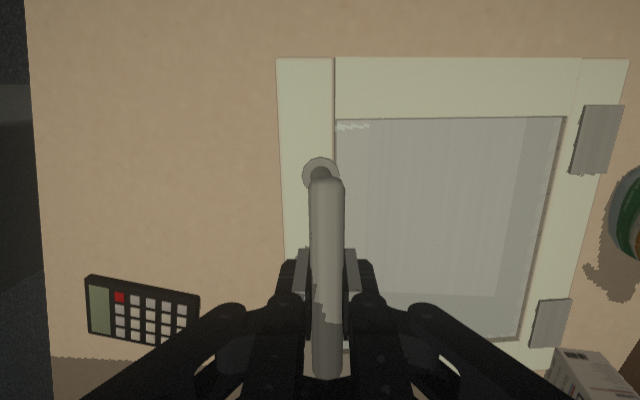

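The lid's front edge is at the 0.18 rad line, the bar is still in the pads, and nothing has moved over the last 0.9 s. The vial and bottle stand in swapped pockets, so I'm handing in.

```bash
python3 -c "
from h import *
print(robot.finish_job()); go(.5308,.1753,.131,12.1)"
```

```text
the job is handed in; nothing more can be done
None
the job is handed in; nothing more can be done
```

The job is handed in at 29.2 s of the 58 s. I parked the vial in the middle pocket, moved the bottle to the vial's old end pocket, then moved the vial to the bottle's. After that I pulled the lid free in small steps and left the gripper holding it ajar.

**Last checks:**
- **Rack:** both containers stood upright in the swapped end pockets with the middle pocket empty, and no bystander looked moved in the pictures. The bottle sits roughly 2 mm off its pocket's centre. The contact force showed no clear floor touch for the bottle or for the vial's final placing. I judged both seated by matching heights and the pictures.
- **Lid:** the handle had risen 26 mm, which puts the lid at about 0.18 rad and its front edge about 3 cm up. The scene picture agreed. It did not move for the last 0.9 s, with the bar still gripped (gap about 13 mm) and 4.6 N on the tool, which fits the lid's weight.

**What disagreed:**
- The breakaway force read up to 28 N instead of 17 to 20 N.
- The force stayed at 14 to 24 N after the seal should have let go. This was probably the pads resisting the bar's turn, and it dropped to the lid's weight once I eased down.
- The lid crept to about 34 mm at the front edge during one hold before I lowered it.
- The tool finished tilted about 4.5°, because tilt built up during the moves and could not be commanded back.

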